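# Clamp the tea box's lid with the ratchet clamp

### The job

The lid of the small wooden box has fresh glue on its rim: fold the lid fully shut against the box with the fingers, then pump the two black squeeze levers of the orange ratchet clamp, squeezing and releasing, until the jaw has run up to the lid and presses on it. Move the jaw only by the levers, never by pushing it, let it meet the lid only when the lid is shut, squeeze lightly so the box is not crushed, and leave the other kitchen things alone. Finish while still holding the levers squeezed, so that the jaw keeps pressing the shut lid: the clamp has no lock and stops pressing when let go.

Things in the scene. Friction and masses are not known exactly. Their poses are not given: they have to be found in the camera images.
- clamp: Orange ratchet bar clamp fixed on the worktop, 321 mm along its own y axis (y -141 to 180 mm), up to 115 mm wide. Origin on the worktop, x level across the bar, z up. Along +y: housing (y -103 to -27, 77 mm high) with two black upright squeeze levers, jaw, gap, wooden box (y 99 to 151, 110 mm wide, top z 104) with its mouth to the jaw, end plate.
- squeeze (a point): Midpoint of the two levers' rubber rolls, at (0, -65, 115) mm in the clamp's frame. Rolls lie along its x, 12 mm thick, 46 mm long; lever tops z 132 mm. Pinch from above, closing along the clamp's y. Over the rolls: 60 mm released, 41 to 42 mm fully squeezed. The levers are geared together (the middle stays here), spring open by themselves and need over 3 N to close.
- trigger (a joint): Angle of both levers: 0 released, 0.106 rad fully squeezed. Once the jaw meets the lid they stall clearly short of that (at 44 to 50 mm over the rolls), and the jaw presses with about 1.4 x (squeeze - 3 N): squeeze with 12 to 20 N; over 30 N may crush the box. If they reach the full stop the squeeze does not reach the jaw: release and pump again.
- trigger_grip: The black squeeze lever nearer the jaw, with its rubber roll; its origin lies on its pivot, 85 mm below the roll.
- lever_b_grip: The black squeeze lever farther from the jaw, with its rubber roll; its origin lies on its pivot, 85 mm below the roll.
- jaw (a joint): Travel of the jaw towards the box, m; the pad touches the shut lid at about 0.060. Starts between 0 and 0.015. About 3 N of friction: it stays where it is. A full squeeze moves it about 9.5 mm (the first 3 to 13 mm); on release it stays, so several pumps are needed.
- jaw_pad: The jaw's head, orange with a black rubber pad, 40 mm wide in x, 42 mm high (z 22 to 64 mm). Its origin is the frame point of the push bar, at (0, jaw travel, 43) mm in the clamp's frame.
- jaw_face (a point): Centre of the rubber pad's face, at (0, 37 mm + jaw travel, 43 mm) in the clamp's frame.
- lid (a joint): Angle of the lid: 0 is fully shut (upright against the box's mouth, a stop), growing as it leans out towards the jaw. Starts at 0.4 to 0.65 rad. Stiff hinge (0.12 N m): it stays where it is left; about 2 N at its upper edge moves it.
- lid_board: The lid, a darker board 108 mm wide (x), 77 high, 8 thick; origin on its hinge line at the lower edge, at (0, 101, 28) mm in the clamp's frame. Shut, its outer face is at y 97 and its upper edge at z 105 mm in the clamp's frame; the jaw's top (z 64) is lower, so push the lid by its upper part, above the jaw.
- lid_edge (a point): Middle of the lid's upper edge on the outer face (the face towards the jaw).
- glue_dropper: Brown dropper bottle, 33 mm wide, 102 mm high, origin under its centre; a bystander.
- jam: Jam jar with yellow lid, 66 mm wide, 100 mm high, origin under its centre; a bystander.
- mug: White mug with grey dots, 82x114x91 mm, origin under its centre; a bystander.
- lemon_fruit: Lemon, 72x57x58 mm, origin under its centre; a bystander.
- cream_pot: Low white pot with red lid, 58 mm wide, 50 mm high, origin under its centre; a bystander.
- spice: Spice jar with red cap, 45 mm wide, 106 mm high, origin under its centre; a bystander.

How it is judged:
By the outcome, as a careful person would: the job done as asked, in the order asked, and still so for the second after the job is handed in, while the arm keeps its last pose, push and grip.
It also fails if it takes over 66 s, if anything falls off the work surface, if the arm or the gripper's body presses on something with over 40 N, if the wrist force passes 120 N, or if a joint passes its speed limit or range.

### The arm

A 6-joint arm with a two-finger parallel gripper is mounted at the origin on a cart in front of the work surface, level with it; the furniture and walls round the work are solid. World frame = base frame: x ahead of the robot, y to its left, z up, the work surface at z = 0. Lengths are in mm, angles in rad, forces in N, time in s.
With the tool pointing down it reaches from about 350 to 875 mm from the base axis. Payload 4.2 kg.
Tool frame: the origin (TCP) lies midway between the tips of the shut fingers; the grasp point (between the pads) lies 19 mm behind it (arm.grip_point_offset is the distance from the TCP to the grasp point, in mm); y points along the fingers, z is the direction in which the jaws open and shut, and the axes are right-handed (so a half turn about y gives the same grasp; the last joint's range is limited). The gripper opens to 85 mm and grips with 20 to 120 N. Pads are 22 mm wide; open, the fingers measure 114 mm over their backs; the gripper's body (76 mm by 85 mm) begins 54 mm behind the grasp point. The pads swing forward as they close: fully open they stand 13 mm farther back than shut.
Start: joints at [1.492, 0.385, 0.008, 0, -1.194, -0.259], TCP at [207.1, 589.668, 231.312] pointing down, gripper open.
Joint ranges: [-3.14, 3.14], [-1.21, 2.06], [-1.07, 1.41], [-3.16, 2.05], [-2.99, -0.16], [-3.1, 3.1]. Speed limits (rad/s): [2.79, 2.79, 3.14, 3.14, 3.14, 3.14].

### API

Orientations are given as a unit quaternion [x, y, z, w].
In Python, from bench import arm, optics, job_done, spotter gives the robot as it stands.
- The arm moves only by the tool jog_arm, never from a script. Its arguments are lists of equal length, an entry for each row: "translation": the shift along the tool's x, y, z in units of 50 mm (1.0 is 50 mm), a list of three; "rot": the turn, a rotation vector about the tool's x, y, z in units of 8 degrees (1.0 is 8 degrees), a list of three; "gripper": the opening, from 0 (shut) to 1 (fully open). A call has 1 to 20 rows; each row is the pose to reach, as a shift and turn from the pose measured when the call began, along the tool's axes at that moment; what a row does not reach only later rows make up. A row lasts 1/10 s, in which the tool goes at most 50 mm and 8.59 degrees, less where a joint would pass 70% of its speed; a pose out of reach is approached as far as the arm can. A call with a gripper value outside its range is refused whole. The fingers move at their own pace and stop on an object; the grip force is fixed at half the most. Time passes only in rows, so rows that repeat a pose let the fingers close. It gives the time, the measured TCP pose, the force and the opening at its end, in the units of the state.
- arm.read_state(): the state, without advancing time (a new reading comes with each control period).
- optics.get_image(name): name is "scene" or "side" or "wrist"; returns a dict with "frame" (400x640x3 uint8, red, green, blue), "mtx" (3x3 intrinsics, pixels), "xyz" and "attitude" of the camera in the world; the wrist camera has in their place "T_tool_cam" (4x4, takes a point from camera to tool coordinates, whose origin is the TCP and whose axes are the tool frame's). Camera axes: x right, y down, z forward; pixel columns grow to the right and rows downward; lengths in mm; the calibration is good to about 2 mm. A picture is of the moment at which its call begins: read the wrist's pose just before it. There is no depth.
- job_done(): hands the job in, once; it reports no verdict.
Trained networks look in the newest picture that a camera, given by its name, has taken for a name from the list of things; names that differ only in an ending like _2 or _b are one class to them, and where a whole thing is asked for, a point or a joint stands for the part that bears it (a point fixed in the world has none). Each returns a list of dicts, best first, with "score" (0 to 1); they miss things now and then, are a little off and sometimes report something else, mostly with a low value. They report only what shows in the picture. A call takes as long as a camera call.
- spotter.look_for(camera, thing): "centre" ([x, y, z] in mm, in the coordinates of the camera as it stood for that picture, good to about 4 mm: the middle of the surface that is visible of it).
The state is a dict: "clock": time; "joints": joint angles; "joint_vel": joint speeds; "joint_efforts": joint torques, N m; "position": TCP position; "ee_rot": TCP orientation; "contact_force": force on the tool from outside, world axes, zero at the start; "wrist_torque": the same for the moment, N m; "gripper_width": finger opening in mm.
Only numpy, scipy, OpenCV 4.12 (cv2) and the standard library are available. Lean on these libraries where they do the work, as an engineer would, in place of code of your own. Each camera call takes 0.05 s, during which the arm holds its last target. There are 200 camera calls.

## Working session

There is one attempt and no reset: what is moved stays moved. The work goes in short steps, Python scripts to look and compute and a tool call to move; the robot and the scene stay as the last step left them, time stands still between calls to the robot, and variables do not carry over. Pictures are saved under pics/ and viewed, about 8 in all and at most 12, crops included, and the job is handed in when it is done.

Besides the shell and the picture viewer there is one more tool, called after ">>>" in YAML: its name, and indented under it one key for each argument. jog_arm: Moves the arm, as the interface text tells. Its arguments: {"type":"object","properties":{"translation":{"type":"array"},"rot":{"type":"array"},"gripper":{"type":"array"}},"required":["translation","rot","gripper"]}

```bash
mkdir -p pics; ls
cat > h.py <<'E'
import numpy as np,cv2
from scipy.spatial.transform import Rotation as R
from bench import arm,optics,job_done,spotter
def cam(name):
    s=arm.read_state(); d=optics.get_image(name)
    if 'xyz' in d:
        T=np.eye(4);a=np.array(d['attitude'],float)
        T[:3,:3]=R.from_quat(a).as_matrix() if a.size==4 else a; T[:3,3]=d['xyz']
    else:
        B=np.eye(4);B[:3,:3]=R.from_quat(s['ee_rot']).as_matrix();B[:3,3]=s['position']
        T=B@np.array(d['T_tool_cam'])
    return d['frame'],np.array(d['mtx']),T
def save(f,n): cv2.imwrite('pics/'+n,cv2.cvtColor(f,cv2.COLOR_RGB2BGR))
def find(name,thing,T):
    return [(round(r['score'],2),(T[:3,:3]@np.array(r['centre'])+T[:3,3]).round(1)) for r in spotter.look_for(name,thing)]
def px(P,K,T):
    c=T[:3,:3].T@(np.array(P)-T[:3,3]); u=K@c; return u[:2]/u[2]
E
python3 - <<'E'
from h import *
print(arm.read_state())
fs=[]
for n in ['scene','side','wrist']:
    f,K,T=cam(n);save(f,n+'0.png');print(n,K[0,0],T.round(3).tolist())
    for t in ['clamp','trigger_grip','lever_b_grip','jaw_pad','lid_board','glue_dropper','jam','mug','lemon_fruit','cream_pot','spice']:
        print(t,find(n,t,T)[:2])
    fs.append(f)
E
```

```text
pics
{'clock': 0.0, 'joints': array([ 1.49161741e+00,  3.85563459e-01,  6.61300452e-03, -5.39337549e-04,
       -1.19397101e+00, -2.58587047e-01]), 'joint_vel': array([-0.00037402,  0.00055754,  0.00190388, -0.00132882,  0.00189784,
        0.00030202]), 'joint_efforts': array([-8.55871222e-04, -3.92293167e+01,  1.88402599e+01,  4.18611914e+00,
       -4.65885911e-03,  1.26845510e-06]), 'position': array([206.89759799, 589.1394981 , 230.20640002]), 'ee_rot': array([-0.11881152, -0.69627042,  0.69779883,  0.11902994]), 'contact_force': array([-0.27149511,  0.26758679,  0.71213155]), 'wrist_torque': array([-0.03079266,  0.00818375, -0.02721931]), 'gripper_width': 85.3979837445666}
scene 504.929188916213 [[0.503, -0.484, 0.716, -590.836], [-0.864, -0.29, 0.411, -789.7], [0.009, -0.826, -0.564, 991.504], [0.0, 0.0, 0.0, 1.0]]
clamp []
trigger_grip [(0.67, array([ 345.3, -361.8,   44.7])), (0.46, array([459.4,  78.6,  77.5]))]
lever_b_grip []
jaw_pad [(0.65, array([504.6,  43.5,  49.4]))]
lid_board [(0.33, array([408.1, 251.5,  66.9]))]
glue_dropper [(0.49, array([704.3, 237.8,  35.8])), 
[... 759 characters left out ...]
 84.5]))]
lid_board [(0.7, array([494.3,  86.5,  79.9]))]
glue_dropper [(0.79, array([512.7, 277.6,  56.3]))]
jam [(0.72, array([490.5,  76.9,  83.3])), (0.62, array([426. , 289.9,  92.7]))]
mug [(0.93, array([602.2, 266.7,  56.4])), (0.66, array([492.7, 128.7,  79.9]))]
lemon_fruit [(0.86, array([719.1, 259.4,  48.7]))]
cream_pot [(0.56, array([ 359.1, -336.5,   42.2]))]
spice [(0.58, array([ 368.9, -468.3,   70.2]))]
wrist 291.38258620440166 [[-0.332, -0.906, -0.264, 274.744], [-0.943, 0.319, 0.093, 566.677], [-0.0, 0.28, -0.96, 373.294], [0.0, 0.0, 0.0, 1.0]]
clamp []
trigger_grip []
lever_b_grip []
jaw_pad []
lid_board []
glue_dropper []
jam []
mug []
lemon_fruit []
cream_pot []
spice []
```

View pics/scene0.png

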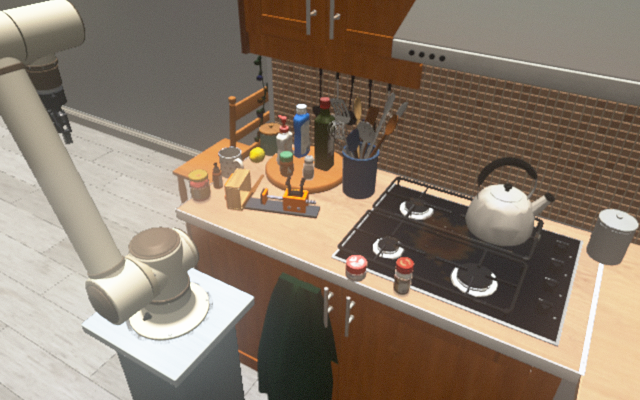

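View pics/side0.png

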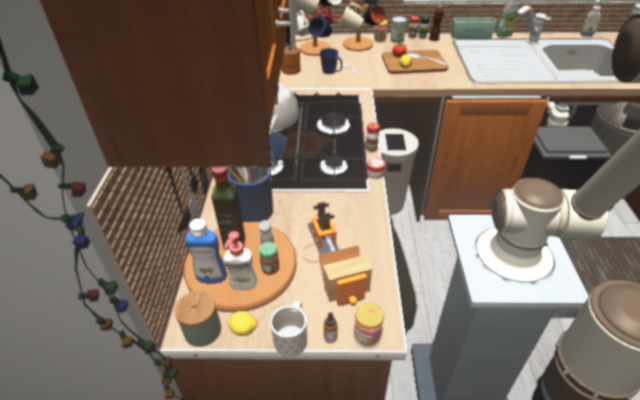

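The clamp lies along about world +y: levers near scene (295,190), box near (238,190), and bystanders beyond the box. I'll move the wrist camera over it for a finer fit.

```bash
cat >> h.py <<'E'
def go(P,zdir):
    "units for jog_arm to reach TCP P pointing down with tool z along world zdir"
    s=arm.read_state();A=R.from_quat(s['ee_rot'])
    z=np.array([zdir[0],zdir[1],0.]);z/=np.linalg.norm(z);y=np.array([0,0,-1.]);x=np.cross(y,z)
    B=R.from_matrix(np.c_[x,y,z])
    print('trans',(A.inv().apply(np.array(P)-s['position'])/50).round(3),'rot',((A.inv()*B).as_rotvec(degrees=True)/8).round(3))
E
python3 -c "
from h import *
go([525,35,290],[.25,-.97])"
```

```text
trans [-9.675 -1.174  8.359] rot [ 0.    -4.226  0.   ]
```

>>> jog_arm:
  translation:
    - [0, -1.2, 0]
    - [0, -1.2, 0]
    - [-9.7, -1.2, 8.4]
    - [-9.7, -1.2, 8.4]
    - [-9.7, -1.2, 8.4]
    - [-9.7, -1.2, 8.4]
    - [-9.7, -1.2, 8.4]
    - [-9.7, -1.2, 8.4]
    - [-9.7, -1.2, 8.4]
    - [-9.7, -1.2, 8.4]
    - [-9.7, -1.2, 8.4]
    - [-9.7, -1.2, 8.4]
    - [-9.7, -1.2, 8.4]
    - [-9.7, -1.2, 8.4]
    - [-9.7, -1.2, 8.4]
    - [-9.7, -1.2, 8.4]
    - [-9.7, -1.2, 8.4]
    - [-9.7, -1.2, 8.4]
    - [-9.7, -1.2, 8.4]
    - [-9.7, -1.2, 8.4]
  rot:
    - [0, 0, 0]
    - [0, 0, 0]
    - [0, -4.2, 0]
    - [0, -4.2, 0]
    - [0, -4.2, 0]
    - [0, -4.2, 0]
    - [0, -4.2, 0]
    - [0, -4.2, 0]
    - [0, -4.2, 0]
    - [0, -4.2, 0]
    - [0, -4.2, 0]
    - [0, -4.2, 0]
    - [0, -4.2, 0]
    - [0, -4.2, 0]
    - [0, -4.2, 0]
    - [0, -4.2, 0]
    - [0, -4.2, 0]
    - [0, -4.2, 0]
    - [0, -4.2, 0]
    - [0, -4.2, 0]
  gripper: [1, 1, 1, 1, 1, 1, 1, 1, 1, 1, 1, 1, 1, 1, 1, 1, 1, 1, 1, 1]

```text
clock: 3.8
position: [525.2, 33.7, 291.6]
ee_rot: [-0.088, 0.702, -0.701, 0.089]
contact_force: [0.2, 0.9, -0.6]
gripper_width: 85.3
```

Run:
```python
from h import *
s=arm.read_state();print(s['clock'],s['position'],s['joints'].round(2))
f,K,T=cam('wrist');save(f,'w1.png');print(K.tolist(),T.round(4).tolist())
for t in ['clamp','trigger_grip','lever_b_grip','jaw_pad','lid_board']: print(t,find('wrist',t,T)[:2])
```

```text
3.8 [525.21022536  33.70040686 291.64050274] [ 0.37  0.18 -0.13 -0.   -1.26  1.45]
[[291.38258620440166, 0.0, 317.57886480256997], [0.0, 291.38258620440166, 199.20700118723505], [0.0, 0.0, 1.0]] [[0.2475, -0.9304, -0.2703, 594.5573], [-0.9689, -0.238, -0.0679, 51.6924], [-0.0011, 0.2787, -0.9604, 433.6817], [0.0, 0.0, 0.0, 1.0]]
clamp [(0.73, array([507.2,  75.8,  68.9]))]
trigger_grip [(0.95, array([528.6, -23.7, 119.5]))]
lever_b_grip [(0.89, array([539.1, -63.4, 119. ]))]
jaw_pad [(0.84, array([509.7,  40.2,  43.5]))]
lid_board [(0.64, array([489.9,  84.5,  75.9]))]
```

View pics/w1.png

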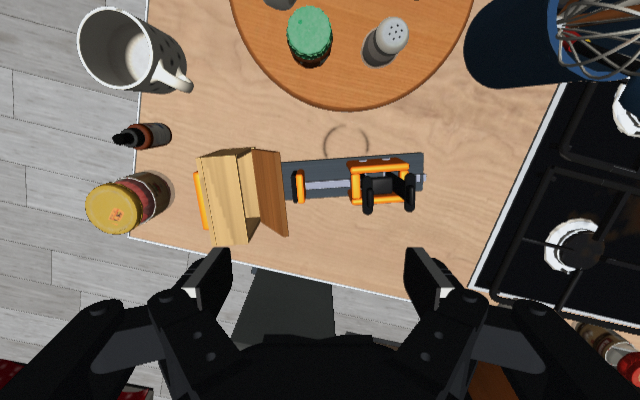

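```bash
cat >> h.py <<'E'
def c2w(o,th,p):
    "clamp frame -> world; th = yaw of clamp x"
    c,s=np.cos(th),np.sin(th);return np.array([o[0]+c*p[0]-s*p[1],o[1]+s*p[0]+c*p[1],p[2]])
E
python3 - <<'E'
from h import *
f=cv2.imread('pics/w1.png');K=np.array([[291.3826,0,317.5789],[0,291.3826,199.207],[0,0,1]])
T=np.array([[0.2475,-0.9304,-0.2703,594.5573],[-0.9689,-0.238,-0.0679,51.6924],[-0.0011,0.2787,-0.9604,433.6817],[0,0,0,1]])
th=np.arctan2(.262,.965);o=np.array([533.9,-43.6])+65*np.array([-.262,.965])
o=o.copy();print(o,th)
x0,y0,S=185,130,3
g=cv2.resize(f[y0:260,x0:445],None,fx=S,fy=S,interpolation=cv2.INTER_CUBIC)
def P(p): return tuple(int(v) for v in ((px(c2w(o,th,p),K,T)-[x0,y0])*S+S/2))
def poly(ps,c): cv2.polylines(g,[np.array([P(p) for p in ps])],True,c,1)
poly([(-55,99,104),(55,99,104),(55,151,104),(-55,151,104)],(255,0,0))
for y in (-89,-41):
  poly([(-23,y-6,115),(23,y-6,115),(23,y+6,115),(-23,y+6,115)],(0,255,0))
poly([(-23,-141,0),(23,-141,0),(23,180,0),(-23,180,0)],(255,0,255))
cv2.imwrite('pics/o1.png',g)
E
```

```text
[516.87   19.125] 0.2651117987899109
```

View pics/o1.png

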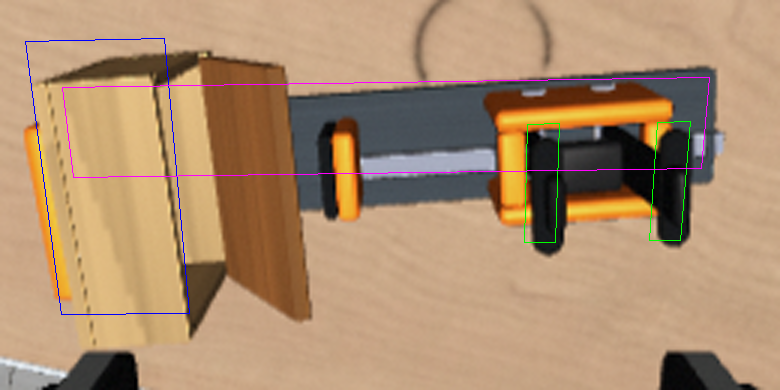

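```bash
cat > fit.py <<'E'
from h import *
from scipy.optimize import least_squares
f=cv2.imread('pics/w1.png');K=np.array([[291.3826,0,317.5789],[0,291.3826,199.207],[0,0,1]])
T=np.array([[0.2475,-0.9304,-0.2703,594.5573],[-0.9689,-0.238,-0.0679,51.6924],[-0.0011,0.2787,-0.9604,433.6817],[0,0,0,1]])
x0,y0,S=185,130,3
M=[(-55,99,104),(55,99,104),(55,151,104),(-55,151,104),(0,-41,119),(0,-89,119)]
I=np.array([(152,73),(188,340),(79,347),(42,80),(547,190),(673,187)])
# which end is clamp -x/+x: -x first corner drawn top
def P(v,p): return (px(c2w(v[:2],v[2],p),K,T)-[x0,y0])*S+S/2
best=None
for flip in (1,-1):
    r=least_squares(lambda v:np.concatenate([P(v,(flip*p[0],p[1],p[2]))-i for p,i in zip(M,I)]),[515,20,.26])
    if best is None or r.cost<best[0].cost: best=(r,flip)
r,flip=best;print(r.x,flip,r.cost,r.fun.reshape(-1,2).round(1).tolist())
v=r.x
g=cv2.resize(f[y0:260,x0:445],None,fx=S,fy=S,interpolation=cv2.INTER_CUBIC)
def poly(ps,c): cv2.polylines(g,[np.array([P(v,p) for p in ps]).astype(int)],True,c,1)
poly([(-55,99,104),(55,99,104),(55,151,104),(-55,151,104)],(255,0,0))
for y in (-89,-41): poly([(-23,y-6,119),(23,y-6,119),(23,y+6,119),(-23,y+6,119)],(0,255,0))
for t,c in ((0,(0,255,255)),(.01,(0,0,255))): poly([(-20,37+1000*t,22),(20,37+1000*t,22),(20,37+1000*t,64),(-20,37+1000*t,64)],c)
for a in (.4,.65):
    q=[(x,101-77*np.sin(a)-4*np.cos(a),28+77*np.cos(a)-4*np.sin(a)) for x in (-54,54)];poly(q,(255,255,0))
poly([(-25,-103,77),(25,-103,77),(25,-27,77),(-25,-27,77)],(255,0,255))
cv2.imwrite('pics/o2.png',g)
for n,p in dict(sq=(0,-65,115),edge=(0,97,100),start=(0,30,150)).items(): print(n,c2w(v[:2],v[2],p).round(1))
E
python3 fit.py
```

```text
[5.11535551e+02 1.69860665e+01 3.22302611e-01] -1 311.2776277243216 [[9.5, -3.0], [13.1, -1.4], [-3.3, -0.1], [-17.4, -0.0], [-2.2, 5.7], [1.0, -0.3]]
sq [532.1 -44.7 115. ]
edge [480.8 109.  100. ]
start [502.   45.4 150. ]
```

View pics/o2.png

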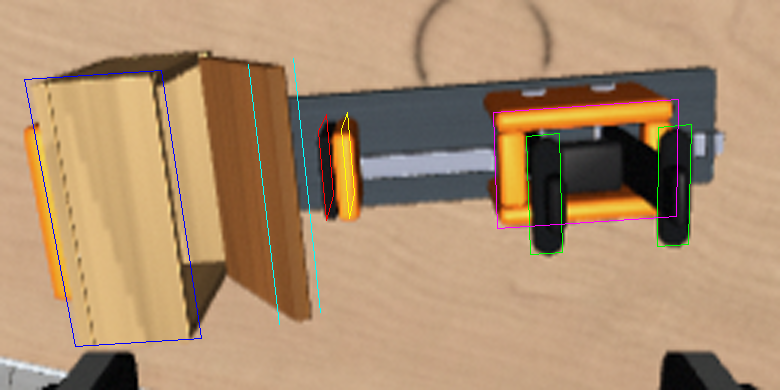

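```bash
sed -i 's/M=\[(-55,99,104),(55,99,104)/M=[(-55,105,104),(55,105,104)/; s/o2.png/o3.png/' fit.py; python3 fit.py
```

```text
[5.12017366e+02 1.51156955e+01 3.21237243e-01] -1 123.205998661157 [[-1.1, -2.2], [3.1, -0.7], [1.2, -0.5], [-12.2, -0.5], [3.0, 5.8], [6.2, -0.1]]
sq [532.5 -46.6 115. ]
edge [481.4 107.2 100. ]
start [502.5  43.6 150. ]
```

View pics/o3.png

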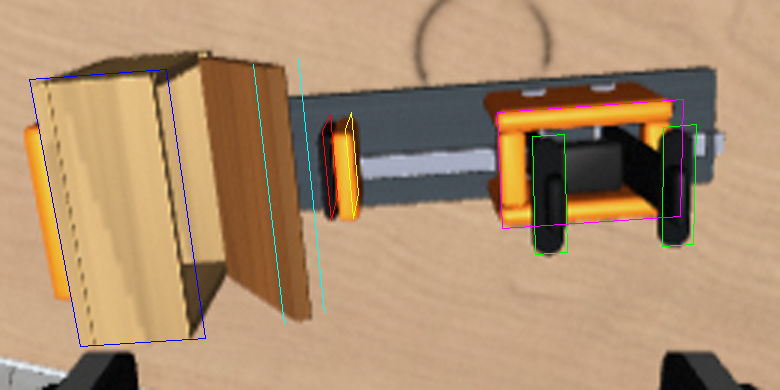

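Run:
```python
from h import *
o,th=[511.7,16.2],.3216;z=[np.sin(th),-np.cos(th)]
for p in [(0,22,150),(0,22,82)]: print(c2w(o,th,p));go(c2w(o,th,p),z)
```

```text
[504.74613145  37.07207973 150.        ]
trans [ 0.381  2.827 -0.182] rot [ 0.    -0.519 -0.001]
[504.74613145  37.07207973  82.        ]
trans [ 0.381  4.187 -0.182] rot [ 0.    -0.519 -0.001]
```

>>> jog_arm:
  translation:
    - [0.38, 1, -0.18]
    - [0.38, 2, -0.18]
    - [0.38, 2, -0.18]
    - [0.38, 2, -0.18]
    - [0.38, 2, -0.18]
    - [0.38, 2, -0.18]
    - [0.38, 2, -0.18]
    - [0.38, 2.5, -0.18]
    - [0.38, 3.2, -0.18]
    - [0.38, 3.8, -0.18]
    - [0.38, 4.18, -0.18]
    - [0.38, 4.18, -0.18]
    - [0.38, 4.18, -0.18]
    - [0.38, 4.18, -0.18]
  rot:
    - [0, -0.52, 0]
    - [0, -0.52, 0]
    - [0, -0.52, 0]
    - [0, -0.52, 0]
    - [0, -0.52, 0]
    - [0, -0.52, 0]
    - [0, -0.52, 0]
    - [0, -0.52, 0]
    - [0, -0.52, 0]
    - [0, -0.52, 0]
    - [0, -0.52, 0]
    - [0, -0.52, 0]
    - [0, -0.52, 0]
    - [0, -0.52, 0]
  gripper: [0, 0, 0, 0, 0, 0, 0, 0, 0, 0, 0, 0, 0, 0]

```text
clock: 5.5
position: [506.2, 37.4, 84.1]
ee_rot: [-0.112, 0.698, -0.698, 0.115]
contact_force: [0.5, 0.6, 0.7]
gripper_width: -0.1
```

>>> jog_arm:
  translation:
    - [0, 0, -0.1]
    - [0, 0, -0.2]
    - [0, 0, -0.3]
    - [0, 0, -0.4]
    - [0, 0, -0.5]
    - [0, 0, -0.6]
    - [0, 0, -0.7]
    - [0, 0, -0.8]
    - [0, 0, -0.9]
    - [0, 0, -1.0]
    - [0, 0, -1.0]
    - [0, 0, -1.0]
  rot:
    - [0, 0, 0]
    - [0, 0, 0]
    - [0, 0, 0]
    - [0, 0, 0]
    - [0, 0, 0]
    - [0, 0, 0]
    - [0, 0, 0]
    - [0, 0, 0]
    - [0, 0, 0]
    - [0, 0, 0]
    - [0, 0, 0]
    - [0, 0, 0]
  gripper: [0, 0, 0, 0, 0, 0, 0, 0, 0, 0, 0, 0]

```text
clock: 6.7
position: [492.8, 80.5, 93.6]
ee_rot: [0.113, -0.695, 0.701, -0.118]
contact_force: [-10.7, -23.2, 56.7]
gripper_width: 0.2
```

```bash
cat >> h.py <<'E'
def w2c(P,o=(511.7,16.2),th=.3216):
    d=np.array(P)-[o[0],o[1],0];c,s=np.cos(th),np.sin(th);return np.array([c*d[0]+s*d[1],-s*d[0]+c*d[1],d[2]])
def st():
    s=arm.read_state();print(s['clock'],'clampTCP',w2c(s['position']).round(1),'F clamp',w2c(np.array(s['contact_force'])+[511.7,16.2,0]).round(1),'w',round(s['gripper_width'],2))
E
python3 -c "
from h import *
st();f,K,T=cam('wrist');save(f,'w2.png')
for t in ['lid_board','lid_edge','jaw_pad']:print(t,[(a,w2c(b).round(1)) for a,b in find('wrist',t,T)[:2]])"
```

```text
6.7 clampTCP [ 2.4 67.  93.6] F clamp [-17.5 -18.7  56.7] w 0.15
lid_board [(0.58, array([23. , 83. , 93.8]))]
lid_edge []
jaw_pad [(0.81, array([ 5.3, 25.2, 44.5]))]
```

View pics/w2.png

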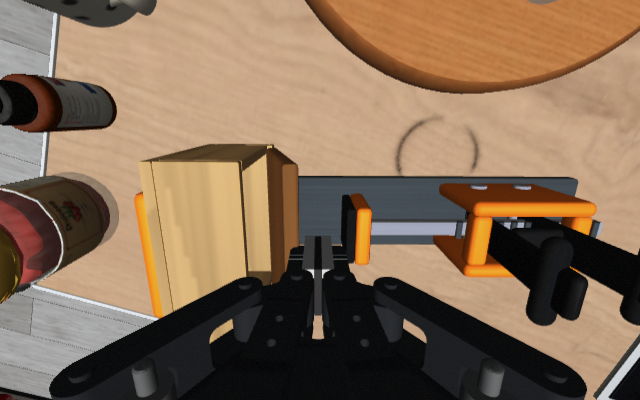

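The knuckles of the shut gripper rode onto the box top, so I'm backing off. I'll turn the tool 90° so the linkage runs along the lid.

>>> jog_arm:
  translation:
    - [0, -0.4, 0.1]
    - [0, -0.9, 0.4]
    - [0, -1.6, 0.9]
    - [0, -1.6, 0.9]
    - [0, -1.6, 0.9]
    - [0, -1.6, 0.9]
    - [0, -1.6, 0.9]
    - [0, -1.6, 0.9]
    - [0, -1.6, 0.9]
    - [0, -1.6, 0.9]
    - [0, -1.6, 0.9]
    - [0, -1.6, 0.9]
    - [0, -1.6, 0.9]
    - [0, -1.6, 0.9]
    - [0, -1.6, 0.9]
    - [0, -1.6, 0.9]
    - [0, -1.6, 0.9]
    - [0, -1.6, 0.9]
  rot:
    - [0, 0, 0]
    - [0, 0, 0]
    - [0, 1, 0]
    - [0, 2, 0]
    - [0, 3, 0]
    - [0, 4, 0]
    - [0, 5, 0]
    - [0, 6, 0]
    - [0, 7, 0]
    - [0, 8, 0]
    - [0, 9, 0]
    - [0, 10, 0]
    - [0, 11.2, 0]
    - [0, 11.2, 0]
    - [0, 11.2, 0]
    - [0, 11.2, 0]
    - [0, 11.2, 0]
    - [0, 11.2, 0]
  gripper: [0, 0, 0, 0, 0, 0, 0, 0, 0, 0, 0, 0, 0, 0, 0, 0, 0, 0]

```text
clock: 8.7
position: [506.5, 38.5, 174.0]
ee_rot: [-0.413, -0.576, 0.577, 0.406]
contact_force: [0.3, -0.3, 0.2]
gripper_width: 0.0
```

```bash
python3 -c "
from h import *
st();f,K,T=cam('wrist');save(f,'w3.png')
for t in ['lid_board','lid_edge','jaw_pad','clamp']:print(t,[(a,w2c(b).round(1)) for a,b in find('wrist',t,T)[:2]])
o,th=[511.7,16.2],.3216;go(c2w(o,th,(0,40,85)),[-np.cos(th),-np.sin(th)])
g=f.copy()
v=[*o,th]
for q in ([(-54,97,105),(54,97,105)],[(-55,105,104),(55,105,104),(55,151,104),(-55,151,104)],[(-20,47,64),(20,47,64)]):
  cv2.polylines(g,[np.array([px(c2w(o,th,p),K,T) for p in q]).astype(int)],True,(0,255,255),1)
save(g,'w3o.png')
"
```

```text
8.7 clampTCP [  2.2  22.8 174. ] F clamp [ 0.2 -0.4  0.2] w 0.02
lid_board [(0.9, array([-30.3,  86.3,  88.7])), (0.24, array([ 5.5, 24.6, 46.5]))]
lid_edge [(0.64, array([-27.5,  86.8,  87.4]))]
jaw_pad [(0.88, array([ 5.2, 27.4, 46.1]))]
clamp [(0.73, array([ -1.7, -41.6,  60.5]))]
trans [0.362 1.777 0.049] rot [ 0.044  0.096 -0.067]
```

View pics/w3o.png

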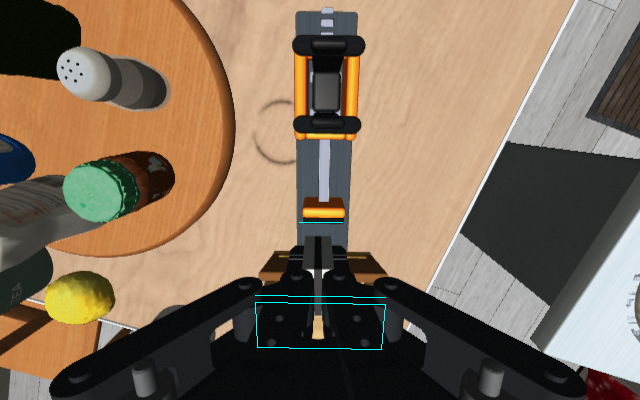

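>>> jog_arm:
  translation:
    - [0.35, 0.6, 0.05]
    - [0.35, 1.2, 0.05]
    - [0.35, 1.76, 0.05]
    - [0.35, 1.76, 0.05]
    - [0.35, 1.76, 0.05]
    - [0.35, 1.76, 0.05]
  rot:
    - [0, 0.1, 0]
    - [0, 0.1, 0]
    - [0, 0.1, 0]
    - [0, 0.1, 0]
    - [0, 0.1, 0]
    - [0, 0.1, 0]
  gripper: [0, 0, 0, 0, 0, 0]

```text
clock: 9.55
position: [500.5, 53.9, 87.4]
ee_rot: [0.418, 0.574, -0.573, -0.409]
contact_force: [-0.1, 0.3, 0.9]
gripper_width: -0.2
```

>>> jog_arm:
  translation:
    - [0.1, 0, 0]
    - [0.2, 0, 0]
    - [0.3, 0, 0]
    - [0.35, 0, 0]
    - [0.4, 0, 0]
    - [0.45, 0, 0]
    - [0.45, 0, 0]
  rot:
    - [0, 0, 0]
    - [0, 0, 0]
    - [0, 0, 0]
    - [0, 0, 0]
    - [0, 0, 0]
    - [0, 0, 0]
    - [0, 0, 0]
  gripper: [0, 0, 0, 0, 0, 0, 0]

```text
clock: 10.25
position: [493.3, 75.5, 87.2]
ee_rot: [0.418, 0.574, -0.573, -0.409]
contact_force: [0.1, -0.6, 0.4]
gripper_width: -0.3
```

```bash
python3 -c "
from h import *
st()"
```

```text
10.25 clampTCP [ 1.3 62.1 87.2] F clamp [-0.1 -0.6  0.4] w -0.28
```

>>> jog_arm:
  translation:
    - [0.08, 0, 0]
    - [0.16, 0, 0]
    - [0.2, 0, 0]
    - [0.2, 0, 0]
  rot:
    - [0, 0, 0]
    - [0, 0, 0]
    - [0, 0, 0]
    - [0, 0, 0]
  gripper: [0, 0, 0, 0]

```text
clock: 10.65
position: [490.2, 85.3, 87.1]
ee_rot: [0.418, 0.574, -0.573, -0.409]
contact_force: [1.1, -1.6, 1.2]
gripper_width: -0.2
```

>>> jog_arm:
  translation:
    - [0.06, 0, 0]
    - [0.12, 0, 0]
    - [0.16, 0, 0]
    - [0.16, 0, 0]
  rot:
    - [0, 0, 0]
    - [0, 0, 0]
    - [0, 0, 0]
    - [0, 0, 0]
  gripper: [0, 0, 0, 0]

```text
clock: 11.05
position: [487.6, 93.3, 87.0]
ee_rot: [0.418, 0.575, -0.573, -0.409]
contact_force: [0.4, -0.3, 0.2]
gripper_width: 0.1
```

>>> jog_arm:
  translation:
    - [0.04, 0, 0]
    - [0.08, 0, 0]
    - [0.1, 0, 0]
    - [0.1, 0, 0]
  rot:
    - [0, 0, 0]
    - [0, 0, 0]
    - [0, 0, 0]
    - [0, 0, 0]
  gripper: [0, 0, 0, 0]

```text
clock: 11.45
position: [486.2, 97.0, 87.0]
ee_rot: [0.418, 0.574, -0.573, -0.408]
contact_force: [3.7, -6.3, 0.3]
gripper_width: 0.3
```

```bash
python3 -c "
from h import *
st()"
```

```text
11.45 clampTCP [ 1.4 84.7 87. ] F clamp [ 1.5 -7.2  0.3] w 0.28
```

>>> jog_arm:
  translation:
    - [0.03, 0, 0]
    - [0.05, 0, 0]
    - [0.05, 0, 0]
  rot:
    - [0, 0, 0]
    - [0, 0, 0]
    - [0, 0, 0]
  gripper: [0, 0, 0]

```text
clock: 11.75
position: [486.1, 97.2, 87.1]
ee_rot: [-0.419, -0.573, 0.575, 0.407]
contact_force: [7.4, -13.1, -1.6]
gripper_width: -0.1
```

```bash
python3 -c "
from h import *
st()"
```

```text
11.75 clampTCP [ 1.3 84.9 87.1] F clamp [  2.9 -14.8  -1.6] w -0.14
```

>>> jog_arm:
  translation:
    - [-0.3, 0, 0]
    - [-0.6, -0.8, 0]
    - [-0.6, -1.8, 0]
    - [-0.6, -2.6, 0]
    - [-0.6, -2.6, 0]
    - [-0.6, -2.6, 0]
  rot:
    - [0, 0, 0]
    - [0, 0, 0]
    - [0, 0, 0]
    - [0, 0, 0]
    - [0, 0, 0]
    - [0, 0, 0]
  gripper: [0, 0, 0, 0, 0.5, 1]

```text
clock: 12.35
position: [494.0, 70.7, 218.1]
ee_rot: [0.419, 0.574, -0.574, -0.407]
contact_force: [-0.3, 0.2, -0.5]
gripper_width: 28.3
```

```bash
python3 -c "
from h import *
st();o,th=[511.7,16.2],.3216;go(c2w(o,th,(0,-65,200)),[np.sin(th),-np.cos(th)])"
```

```text
12.35 clampTCP [  0.4  57.3 218.1] F clamp [-0.2  0.3 -0.5] w 28.27
trans [-2.441  0.394  0.016] rot [ -0.014 -11.24   -0.131]
```

>>> jog_arm:
  translation:
    - [-0.4, 0, 0]
    - [-0.8, 0, 0]
    - [-1.2, 0, 0]
    - [-1.6, 0.2, 0]
    - [-2, 0.3, 0]
    - [-2.4, 0.4, 0]
    - [-2.44, 0.4, 0]
    - [-2.44, 0.4, 0.02]
    - [-2.44, 0.4, 0.02]
    - [-2.44, 0.4, 0.02]
    - [-2.44, 0.4, 0.02]
    - [-2.44, 0.4, 0.02]
    - [-2.44, 0.4, 0.02]
    - [-2.44, 0.4, 0.02]
    - [-2.44, 0.4, 0.02]
  rot:
    - [0, -1, 0]
    - [0, -2, 0]
    - [0, -3, 0]
    - [0, -4, 0]
    - [0, -5, 0]
    - [0, -6, 0]
    - [0, -7, 0]
    - [0, -8, 0]
    - [0, -9, 0]
    - [0, -10, 0]
    - [0, -11.24, 0]
    - [0, -11.24, 0]
    - [0, -11.24, 0]
    - [0, -11.24, 0]
    - [0, -11.24, 0]
  gripper: [1, 1, 1, 1, 1, 1, 1, 1, 1, 1, 1, 1, 1, 1, 1]

```text
clock: 13.85
position: [531.9, -45.4, 199.3]
ee_rot: [0.109, -0.694, 0.702, -0.117]
contact_force: [0.2, -0.2, 0.4]
gripper_width: 85.1
```

Run:
```python
from h import *
st();f,K,T=cam('wrist');save(f,'w4.png')
for t in ['trigger_grip','lever_b_grip','lid_board','jaw_pad']:print(t,[(a,w2c(b).round(1)) for a,b in find('wrist',t,T)[:2]])
o,th=[511.7,16.2],.3216;go(c2w(o,th,(0,-65,92)),[np.sin(th),-np.cos(th)])
g=cv2.resize(f[60:320],None,fx=1.25,fy=1.25)
for q in ([(-54,97,105),(54,97,105)],[(-23,-47,119),(23,-47,119),(23,-35,119),(-23,-35,119)],[(-23,-83,119),(23,-83,119),(23,-95,119),(-23,-95,119)],[(-20,47,64),(20,47,64)]):
  cv2.polylines(g,[((np.array([px(c2w(o,th,p),K,T) for p in q])-[0,60])*1.25).astype(int)],True,(0,255,255),1)
save(g,'w4o.png')
```

```text
13.85 clampTCP [ -0.3 -64.9 199.3] F clamp [ 0.2 -0.3  0.4] w 85.14
trigger_grip [(0.68, array([  4.7, -44.7, 118. ])), (0.58, array([  1.1, 235.1,  41.3]))]
lever_b_grip [(0.62, array([ -0.9, -86.6, 120.8])), (0.42, array([ 3. , 95.8, 83.4]))]
lid_board [(0.59, array([-0.2, 97.4, 78.8])), (0.52, array([ 81.9, 221.2,  37.4]))]
jaw_pad [(0.72, array([  3.1, -45.1, 115.6])), (0.6, array([ 5.1, 26.2, 43.7]))]
trans [ 0.018  2.154 -0.027] rot [-0.092 -0.003 -0.075]
```

View pics/w4o.png

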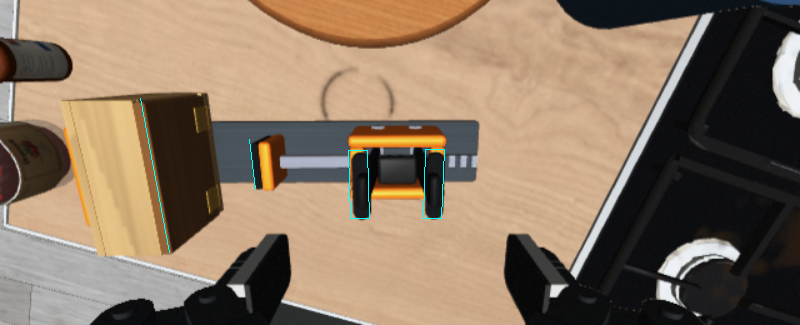

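The lid is flush shut (edge line matches at px (140-172, 98-250)), and the rolls match my model. Now I'll descend and pinch.

>>> jog_arm:
  translation:
    - [0, 0.5, -0.02]
    - [0, 1, -0.02]
    - [0, 1.5, -0.02]
    - [0, 2, -0.02]
    - [0, 2.15, -0.02]
    - [0, 2.15, -0.02]
    - [0, 2.15, -0.02]
  rot:
    - [0, 0, 0]
    - [0, 0, 0]
    - [0, 0, 0]
    - [0, 0, 0]
    - [0, 0, 0]
    - [0, 0, 0]
    - [0, 0, 0]
  gripper: [1, 1, 1, 1, 1, 0.9, 0.8]

```text
clock: 14.8
position: [534.1, -45.4, 93.3]
ee_rot: [0.108, -0.694, 0.702, -0.118]
contact_force: [-0.2, -0.3, 0.5]
gripper_width: 68.6
```

>>> jog_arm:
  translation:
    - [0, 0, 0]
    - [0, 0, 0]
    - [0, 0, 0]
  rot:
    - [0, 0, 0]
    - [0, 0, 0]
    - [0, 0, 0]
  gripper: [0.73, 0.7, 0.7]

```text
clock: 15.1
position: [535.4, -45.9, 94.9]
ee_rot: [0.107, -0.694, 0.702, -0.12]
contact_force: [2.1, -4.3, 2.8]
gripper_width: 59.3
```

>>> jog_arm:
  translation:
    - [0, 0, 0]
    - [0, 0, 0]
    - [0, 0, 0]
  rot:
    - [0, 0, 0]
    - [0, 0, 0]
    - [0, 0, 0]
  gripper: [0.65, 0.65, 0.65]

```text
clock: 15.4
position: [536.0, -45.9, 95.4]
ee_rot: [0.107, -0.693, 0.702, -0.12]
contact_force: [1.8, -2.5, 4.0]
gripper_width: 55.5
```

```bash
python3 -c "
from h import *
st()"
```

```text
15.4 clampTCP [  3.4 -66.6  95.4] F clamp [ 1.  -2.9  4. ] w 55.54
```

>>> jog_arm:
  translation:
    - [0.05, 0.04, 0.03]
    - [0.05, 0.04, 0.03]
    - [0.05, 0.04, 0.03]
    - [0.05, 0.04, 0.03]
    - [0.05, 0.04, 0.03]
  rot:
    - [-0.1, 0, -0.15]
    - [-0.1, 0, -0.15]
    - [-0.1, 0, -0.15]
    - [-0.1, 0, -0.15]
    - [-0.1, 0, -0.15]
  gripper: [0.6, 0.56, 0.53, 0.51, 0.51]

```text
clock: 15.9
position: [534.8, -46.2, 94.1]
ee_rot: [0.114, -0.698, 0.698, -0.113]
contact_force: [-1.9, 6.6, 7.3]
gripper_width: 43.8
```

Run:
```python
from h import *
st();f,K,T=cam('wrist')
print([(a,w2c(b).round(1)) for a,b in find('wrist','jaw_pad',T)[:2]])
f,K,T=cam('side')
print([(a,w2c(b).round(1)) for a,b in find('side','jaw_pad',T)[:2]])
o,th=[511.7,16.2],.3216;go(c2w(o,th,(0,-65,92)),[np.sin(th),-np.cos(th)])
```

```text
15.9 clampTCP [  2.2 -66.5  94.1] F clamp [0.3 6.9 7.3] w 43.78
[(0.87, array([ 9.3, 30. , 45.2]))]
[(0.29, array([1.000e-01, 1.039e+02, 1.012e+02]))]
trans [ 0.043  0.043 -0.03 ] rot [0.001 0.007 0.01 ]
```

```bash
cat >> h.py <<'E'
def jawy(f,K,T):
    "clamp y range of orange jaw head, pixels cast onto z=64 (head top)"
    h=cv2.cvtColor(f,cv2.COLOR_RGB2HSV);m=(h[...,0]>5)&(h[...,0]<20)&(h[...,1]>200)&(h[...,2]>120)
    v,u=np.nonzero(m);d=(T[:3,:3]@np.linalg.inv(K)@np.c_[u,v,np.ones(len(u))].T).T
    P=T[:3,3]+d*((64-T[2,3])/d[:,2])[:,None]
    C=np.array([w2c(p) for p in P]);C=C[(abs(C[:,0])<15)&(C[:,1]>-15)&(C[:,1]<98)]
    return (len(C),np.percentile(C[:,1],[2,50,98]).round(1)) if len(C) else None
E
python3 - <<'E'
from h import *
f,K,T=cam('wrist');save(f,'w5.png');print(jawy(f,K,T))
d=optics.get_image('wrist');B=np.eye(4);B[:3,:3]=R.from_quat([0.109,-0.694,0.702,-0.117]).as_matrix();B[:3,3]=[531.9,-45.4,199.3]
print(jawy(cv2.cvtColor(cv2.imread('pics/w4.png'),cv2.COLOR_BGR2RGB),K,B@np.array(d['T_tool_cam'])))
E
```

```text
(504, array([36.6, 40.1, 46.1]))
(145, array([32.2, 34.4, 41.5]))
```

>>> jog_arm:
  translation:
    - [0.04, 0.03, -0.015]
    - [0.04, 0.03, -0.015]
    - [0.04, 0.03, -0.015]
    - [0.04, 0.03, -0.015]
    - [0.04, 0.03, -0.015]
    - [0.04, 0.03, -0.015]
    - [0.04, 0.03, -0.015]
    - [0.04, 0.03, -0.015]
    - [0.04, 0.03, -0.015]
    - [0.04, 0.03, -0.015]
    - [0.04, 0.03, -0.015]
    - [0.04, 0.03, -0.015]
    - [0.04, 0.03, -0.015]
    - [0.04, 0.03, -0.015]
    - [0.04, 0.03, -0.015]
  rot:
    - [0, 0, 0]
    - [0, 0, 0]
    - [0, 0, 0]
    - [0, 0, 0]
    - [0, 0, 0]
    - [0, 0, 0]
    - [0, 0, 0]
    - [0, 0, 0]
    - [0, 0, 0]
    - [0, 0, 0]
    - [0, 0, 0]
    - [0, 0, 0]
    - [0, 0, 0]
    - [0, 0, 0]
    - [0, 0, 0]
  gripper: [0.49, 0.49, 0.6, 0.74, 0.74, 0.74, 0.74, 0.65, 0.6, 0.55, 0.51, 0.49, 0.49, 0.49, 0.49]

```text
clock: 17.7
position: [533.9, -46.3, 94.3]
ee_rot: [0.113, -0.698, 0.698, -0.114]
contact_force: [-0.2, -1.3, 7.4]
gripper_width: 42.1
```

Run:
```python
from h import *
st();f,K,T=cam('wrist');print(jawy(f,K,T))
o,th=[511.7,16.2],.3216;go(c2w(o,th,(0,-65.5,93)),[np.sin(th),-np.cos(th)])
```

```text
17.7 clampTCP [  1.3 -66.3  94.3] F clamp [-0.6 -1.2  7.4] w 42.12
(528, array([47.1, 50.9, 56.7]))
trans [ 0.025  0.026 -0.017] rot [-0.009  0.012 -0.009]
```

>>> jog_arm:
  translation:
    - [0.02, 0.02, -0.01]
    - [0.02, 0.02, -0.01]
    - [0.02, 0.02, -0.01]
    - [0.02, 0.02, -0.01]
    - [0.02, 0.02, -0.01]
    - [0.02, 0.02, -0.01]
    - [0.02, 0.02, -0.01]
    - [0.02, 0.02, -0.01]
    - [0.02, 0.02, -0.01]
    - [0.02, 0.02, -0.01]
    - [0.02, 0.02, -0.01]
    - [0.02, 0.02, -0.01]
    - [0.02, 0.02, -0.01]
    - [0.02, 0.02, -0.01]
    - [0.02, 0.02, -0.01]
    - [0.02, 0.02, -0.01]
    - [0.02, 0.02, -0.01]
    - [0.02, 0.02, -0.01]
    - [0.02, 0.02, -0.01]
    - [0.02, 0.02, -0.01]
  rot:
    - [0, 0, 0]
    - [0, 0, 0]
    - [0, 0, 0]
    - [0, 0, 0]
    - [0, 0, 0]
    - [0, 0, 0]
    - [0, 0, 0]
    - [0, 0, 0]
    - [0, 0, 0]
    - [0, 0, 0]
    - [0, 0, 0]
    - [0, 0, 0]
    - [0, 0, 0]
    - [0, 0, 0]
    - [0, 0, 0]
    - [0, 0, 0]
    - [0, 0, 0]
    - [0, 0, 0]
    - [0, 0, 0]
    - [0, 0, 0]
  gripper: [0.6, 0.74, 0.74, 0.74, 0.65, 0.6, 0.55, 0.51, 0.49, 0.49, 0.6, 0.74, 0.74, 0.74, 0.65, 0.6, 0.55, 0.51, 0.49, 0.49]

```text
clock: 19.75
position: [534.0, -46.4, 94.9]
ee_rot: [0.113, -0.697, 0.699, -0.116]
contact_force: [-0.8, -0.6, 6.9]
gripper_width: 41.6
```

Run:
```python
from h import *
st();f,K,T=cam('wrist');save(f,'w6.png');print(jawy(f,K,T))
o,th=[511.7,16.2],.3216;go(c2w(o,th,(0,-65.5,93)),[np.sin(th),-np.cos(th)])
g=cv2.resize(f[:230,100:420],None,fx=2.4,fy=2.4);save(g,'w6c.png')
```

```text
19.75 clampTCP [  1.4 -66.4  94.9] F clamp [-1.  -0.3  6.9] w 41.57
(607, array([65.8, 70.2, 75.5]))
trans [ 0.027  0.038 -0.018] rot [-0.019  0.018 -0.029]
```

View pics/w6c.png

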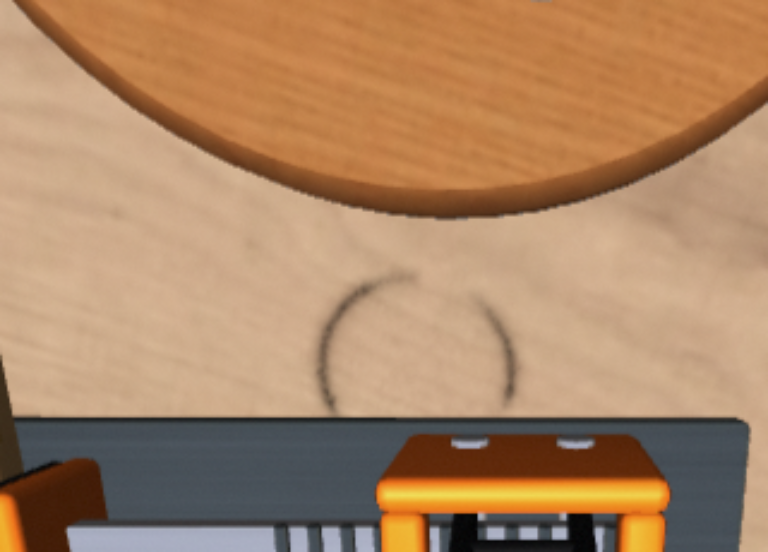

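>>> jog_arm:
  translation:
    - [0.02, 0.03, -0.01]
    - [0.02, 0.03, -0.01]
    - [0.02, 0.03, -0.01]
    - [0.02, 0.03, -0.01]
    - [0.02, 0.03, -0.01]
    - [0.02, 0.03, -0.01]
    - [0.02, 0.03, -0.01]
    - [0.02, 0.03, -0.01]
    - [0.02, 0.03, -0.01]
    - [0.02, 0.03, -0.01]
    - [0.02, 0.03, -0.01]
  rot:
    - [0, 0, 0]
    - [0, 0, 0]
    - [0, 0, 0]
    - [0, 0, 0]
    - [0, 0, 0]
    - [0, 0, 0]
    - [0, 0, 0]
    - [0, 0, 0]
    - [0, 0, 0]
    - [0, 0, 0]
    - [0, 0, 0]
  gripper: [0.6, 0.74, 0.74, 0.74, 0.65, 0.6, 0.55, 0.52, 0.5, 0.49, 0.49]

```text
clock: 20.9
position: [534.1, -46.3, 95.0]
ee_rot: [0.112, -0.697, 0.699, -0.117]
contact_force: [-0.8, 0.7, 7.7]
gripper_width: 42.3
```

Run:
```python
from h import *
st();f,K,T=cam('wrist');save(f,'w7.png');print(jawy(f,K,T))
o,th=[511.7,16.2],.3216;go(c2w(o,th,(0,-65.5,93)),[np.sin(th),-np.cos(th)])
g=cv2.resize(f[100:330,0:320],None,fx=2.4,fy=2.4);save(g,'w7c.png')
```

```text
20.9 clampTCP [  1.5 -66.4  95. ] F clamp [-0.5  0.9  7.7] w 42.34
(640, array([75.2, 79.9, 84.9]))
trans [ 0.029  0.039 -0.019] rot [-0.028  0.024 -0.047]
```

View pics/w7c.png

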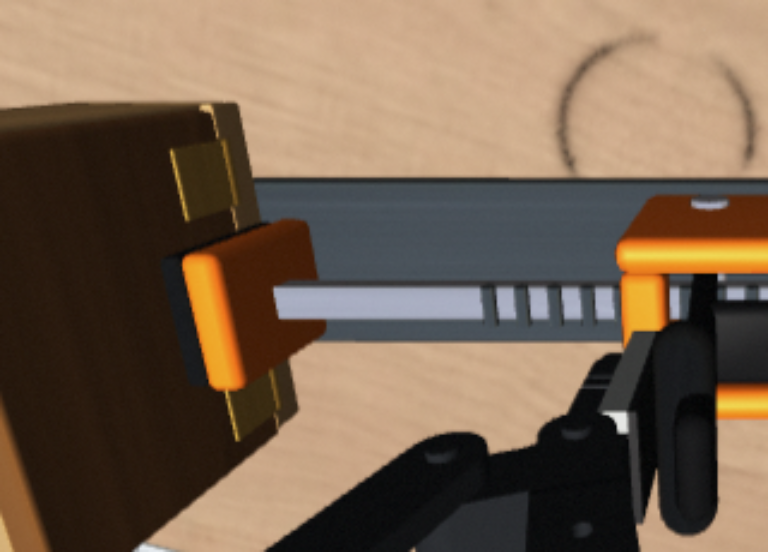

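>>> jog_arm:
  translation:
    - [0.02, 0.03, -0.01]
    - [0.02, 0.03, -0.01]
    - [0.02, 0.03, -0.01]
    - [0.02, 0.03, -0.01]
    - [0.02, 0.03, -0.01]
    - [0.02, 0.03, -0.01]
    - [0.02, 0.03, -0.01]
    - [0.02, 0.03, -0.01]
    - [0.02, 0.03, -0.01]
  rot:
    - [0, 0, 0]
    - [0, 0, 0]
    - [0, 0, 0]
    - [0, 0, 0]
    - [0, 0, 0]
    - [0, 0, 0]
    - [0, 0, 0]
    - [0, 0, 0]
    - [0, 0, 0]
  gripper: [0.6, 0.74, 0.74, 0.74, 0.68, 0.65, 0.62, 0.61, 0.61]

```text
clock: 21.85
position: [533.6, -46.5, 94.6]
ee_rot: [0.111, -0.697, 0.699, -0.118]
contact_force: [-1.0, -2.7, 7.0]
gripper_width: 51.9
```

>>> jog_arm:
  translation:
    - [0, 0, 0]
    - [0, 0, 0]
    - [0, 0, 0]
  rot:
    - [0, 0, 0]
    - [0, 0, 0]
    - [0, 0, 0]
  gripper: [0.6, 0.6, 0.6]

```text
clock: 22.15
position: [533.6, -46.6, 94.8]
ee_rot: [0.111, -0.696, 0.699, -0.118]
contact_force: [-1.1, -0.7, 5.2]
gripper_width: 51.1
```

```bash
cat >> h.py <<'E'
def avg(n=6):
    w=[];F=[]
    for i in range(n):
        f,K,T=cam('wrist');s=arm.read_state();w.append(s['gripper_width']);F.append(w2c(np.array(s['contact_force'])+[511.7,16.2,0]))
    print(s['clock'],'w',np.mean(w).round(2),np.std(w).round(2),'F',np.mean(F,0).round(1),'tau',np.round(s['wrist_torque'],2),'tcp',w2c(s['position']).round(1),jawy(f,K,T))
E
python3 -c "
from h import *
avg()"
```

```text
22.45 w 51.35 0.2 F [-1.6 -0.8  5.1] tau [-0.32  0.44 -0.04] tcp [  0.9 -66.4  94.8] (641, array([78.1, 82.5, 87.9]))
```

>>> jog_arm:
  translation:
    - [0, 0, 0]
    - [0, 0, 0]
    - [0, 0, 0]
  rot:
    - [0, 0, 0]
    - [0, 0, 0]
    - [0, 0, 0]
  gripper: [0.59, 0.585, 0.585]

```text
clock: 22.75
position: [533.6, -46.5, 95.1]
ee_rot: [0.112, -0.696, 0.699, -0.118]
contact_force: [-1.4, -0.8, 5.7]
gripper_width: 50.5
```

```bash
python3 -c "
from h import *
avg()"
```

```text
23.05 w 50.21 0.2 F [-2.  -0.2  5.6] tau [-0.25  0.51 -0.03] tcp [  0.9 -66.4  95.1] (647, array([78.1, 82.7, 87.9]))
```

>>> jog_arm:
  translation:
    - [0, 0, 0]
    - [0, 0, 0]
    - [0, 0, 0]
  rot:
    - [0, 0, 0]
    - [0, 0, 0]
    - [0, 0, 0]
  gripper: [0.575, 0.57, 0.57]

```text
clock: 23.35
position: [533.6, -46.5, 95.4]
ee_rot: [0.112, -0.696, 0.699, -0.118]
contact_force: [-2.1, 0.4, 5.5]
gripper_width: 49.0
```

```bash
python3 -c "
from h import *
avg()"
```

```text
23.65 w 48.88 0.06 F [-1.8  0.1  5.6] tau [-0.18  0.53 -0.08] tcp [  0.9 -66.4  95.4] (632, array([78.2, 82.7, 88. ]))
```

>>> jog_arm:
  translation:
    - [0, 0.02, 0]
    - [0, 0.02, 0]
    - [0, 0.02, 0]
  rot:
    - [0, 0, 0]
    - [0, 0, 0]
    - [0, 0, 0]
  gripper: [0.565, 0.56, 0.56]

```text
clock: 23.95
position: [533.6, -46.5, 95.5]
ee_rot: [0.112, -0.696, 0.699, -0.118]
contact_force: [-3.8, 0.0, 10.2]
gripper_width: 47.9
```

```bash
python3 -c "
from h import *
avg()
f,K,T=cam('wrist');save(cv2.resize(f[100:330,0:320],None,fx=2.4,fy=2.4),'w8c.png')"
```

```text
24.25 w 48.18 0.11 F [-3.8  1.4 11. ] tau [-0.04  1.05 -0.1 ] tcp [  1.  -66.4  95.5] (633, array([78.2, 82.7, 88. ]))
```

View pics/w8c.png

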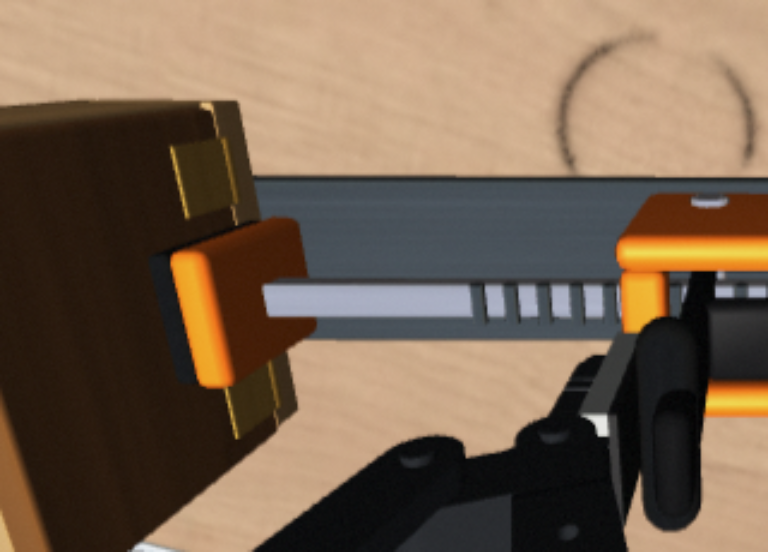

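The jaw has stopped against the shut lid at about 51 mm over the rolls and the gripper closes further only by compliance. To gauge the squeeze force, I'll shift the soft arm sideways: the net y force can't exceed 2 x squeeze before one finger unloads and the tool moves.

>>> jog_arm:
  translation:
    - [0, 0.0, -0.03]
    - [0, 0.0, -0.06]
    - [0, 0.0, -0.06]
    - [0, 0, -0.06]
  rot:
    - [0, 0, 0]
    - [0, 0, 0]
    - [0, 0, 0]
    - [0, 0, 0]
  gripper: [0.56, 0.56, 0.56, 0.56]

```text
clock: 24.7
position: [533.5, -46.3, 95.6]
ee_rot: [0.111, -0.695, 0.7, -0.118]
contact_force: [2.7, -14.4, 1.4]
gripper_width: 48.3
```

```bash
python3 -c "
from h import *
avg(4)"
```

```text
24.9 w 48.17 0.07 F [ -1.5 -14.    1.5] tau [-3.61 -0.8  -0.09] tcp [  0.9 -66.2  95.6] (652, array([78.2, 82.7, 88. ]))
```

>>> jog_arm:
  translation:
    - [0, 0.0, -0.06]
    - [0, 0.0, -0.06]
    - [0, 0.0, -0.06]
  rot:
    - [0, 0, 0]
    - [0, 0, 0]
    - [0, 0, 0]
  gripper: [0.56, 0.56, 0.56]

```text
clock: 25.2
position: [533.5, -46.3, 95.5]
ee_rot: [0.111, -0.694, 0.702, -0.118]
contact_force: [3.0, -15.4, 0.1]
gripper_width: 48.2
```

```bash
python3 -c "
from h import *
avg(4)"
```

```text
25.4 w 48.03 0.12 F [ -0.5 -16.   -0.3] tau [-4.03 -1.12 -0.11] tcp [  0.9 -66.2  95.5] (657, array([78.3, 82.8, 88. ]))
```

>>> jog_arm:
  translation:
    - [0, 0.0, -0.07]
    - [0, 0.0, -0.09]
    - [0, 0.0, -0.1]
    - [0, 0, -0.1]
  rot:
    - [0, 0, 0]
    - [0, 0, 0]
    - [0, 0, 0]
    - [0, 0, 0]
  gripper: [0.56, 0.56, 0.56, 0.56]

```text
clock: 25.8
position: [533.5, -46.2, 95.4]
ee_rot: [0.111, -0.692, 0.704, -0.119]
contact_force: [8.1, -24.2, -4.2]
gripper_width: 48.3
```

```bash
python3 -c "
from h import *
avg(4)"
```

```text
26.0 w 48.13 0.12 F [ -0.2 -25.1  -3. ] tau [-6.5  -2.08 -0.1 ] tcp [  0.9 -66.1  95.4] (663, array([78.3, 82.9, 88. ]))
```

>>> jog_arm:
  translation:
    - [0, 0.0, -0.11]
    - [0, 0.0, -0.13]
    - [0, 0.0, -0.14]
    - [0, 0, -0.14]
  rot:
    - [0, 0, 0]
    - [0, 0, 0]
    - [0, 0, 0]
    - [0, 0, 0]
  gripper: [0.56, 0.56, 0.56, 0.56]

```text
clock: 26.4
position: [533.3, -45.8, 95.3]
ee_rot: [0.111, -0.689, 0.707, -0.119]
contact_force: [11.7, -32.5, -6.4]
gripper_width: 47.9
```

```bash
python3 -c "
from h import *
avg(4)"
```

```text
26.6 w 48.09 0.36 F [ -0.2 -34.3  -5.1] tau [-8.67 -2.93 -0.09] tcp [  0.9 -65.7  95.3] (673, array([78.3, 82.8, 88. ]))
```

Force bound: one finger started to unload at about 27–30 N net, so the squeeze is about 14 N. I'll re-centre, straighten and tighten a touch.

```bash
python3 -c "
from h import *
o,th=[511.7,16.2],.3216;go(c2w(o,th,(0.9,-66.3,95)),[np.sin(th),-np.cos(th)])"
```

```text
trans [0.001 0.006 0.012] rot [-0.193  0.031 -0.054]
```

>>> jog_arm:
  translation:
    - [0, 0, 0.01]
    - [0, 0, 0.01]
    - [0, 0, 0.01]
    - [0, 0, 0.01]
    - [0, 0, 0.01]
  rot:
    - [-0.19, 0, -0.05]
    - [-0.19, 0, -0.05]
    - [-0.19, 0, -0.05]
    - [-0.19, 0, -0.05]
    - [-0.19, 0, -0.05]
  gripper: [0.56, 0.56, 0.557, 0.555, 0.555]

```text
clock: 27.1
position: [533.2, -46.5, 94.8]
ee_rot: [0.115, -0.697, 0.698, -0.115]
contact_force: [0.9, -3.1, -1.7]
gripper_width: 47.5
```

```bash
python3 -c "
from h import *
avg()
f,K,T=cam('wrist')
for t in ['lid_board','jaw_pad','lid_edge']:print(t,[(a,w2c(b).round(1)) for a,b in find('wrist',t,T)[:2]])
f,K,T=cam('side')
for t in ['lid_board','jaw_pad','mug','glue_dropper','lemon_fruit','jam']:print(t,[(a,b) for a,b in find('side',t,T)[:1]])"
```

```text
27.4 w 47.62 0.07 F [-0.1 -3.4 -3.3] tau [-0.72 -0.29 -0.14] tcp [  0.6 -66.2  94.8] (640, array([78.2, 82.9, 88. ]))
lid_board [(0.62, array([-2. , 95.3, 81.4])), (0.4, array([20.2, 60.9, 62.2]))]
jaw_pad [(0.87, array([ 9.1, 73. , 46.6]))]
lid_edge [(0.57, array([ 0. , 97. , 78.1]))]
lid_board []
jaw_pad [(0.67, array([510.8,  15.9,  45.1]))]
mug []
glue_dropper [(0.73, array([511.8, 277.2,  57.9]))]
lemon_fruit [(0.78, array([720.7, 255.8,  46. ]))]
jam [(0.96, array([425.5, 289.6,  94. ]))]
```

Sideways test again at a wider opening, to get a second point on squeeze vs. width.

>>> jog_arm:
  translation:
    - [0, 0, 0]
    - [0, 0, 0]
    - [0, 0, -0.03]
    - [0, 0, -0.04]
    - [0, 0, -0.04]
  rot:
    - [0, 0, 0]
    - [0, 0, 0]
    - [0, 0, 0]
    - [0, 0, 0]
    - [0, 0, 0]
  gripper: [0.575, 0.585, 0.585, 0.585, 0.585]

```text
clock: 28.45
position: [533.1, -46.3, 94.7]
ee_rot: [0.115, -0.697, 0.699, -0.115]
contact_force: [5.8, -12.4, -11.2]
gripper_width: 49.7
```

```bash
python3 -c "
from h import *
avg(4)"
```

```text
28.65 w 49.93 0.16 F [  0.8 -13.7 -10.8] tau [-3.28 -1.45  0.  ] tcp [  0.5 -66.1  94.7] (645, array([78.2, 82.7, 88. ]))
```

>>> jog_arm:
  translation:
    - [0, 0, -0.06]
    - [0, 0, -0.08]
    - [0, 0, -0.08]
    - [0, 0, -0.08]
  rot:
    - [0, 0, 0]
    - [0, 0, 0]
    - [0, 0, 0]
    - [0, 0, 0]
  gripper: [0.585, 0.585, 0.585, 0.585]

```text
clock: 29.05
position: [532.9, -45.8, 94.6]
ee_rot: [0.115, -0.695, 0.7, -0.115]
contact_force: [8.3, -20.2, -11.9]
gripper_width: 50.1
```

```bash
python3 -c "
from h import *
avg(4)"
```

```text
29.25 w 50.0 0.16 F [  1.4 -21.4 -11.9] tau [-5.16 -2.14 -0.04] tcp [  0.5 -65.5  94.6] (649, array([78.2, 82.7, 87.9]))
```

>>> jog_arm:
  translation:
    - [0, 0, -0.1]
    - [0, 0, -0.12]
    - [0, 0, -0.12]
    - [0, 0, -0.12]
  rot:
    - [0, 0, 0]
    - [0, 0, 0]
    - [0, 0, 0]
    - [0, 0, 0]
  gripper: [0.585, 0.585, 0.585, 0.585]

```text
clock: 29.65
position: [532.7, -45.1, 94.6]
ee_rot: [0.114, -0.693, 0.702, -0.116]
contact_force: [11.5, -28.6, -15.3]
gripper_width: 50.0
```

```bash
python3 -c "
from h import *
avg(4)"
```

```text
29.85 w 50.12 0.15 F [  2.3 -30.5 -14.5] tau [-7.45 -3.01  0.04] tcp [  0.5 -64.8  94.6] (655, array([78.3, 82.8, 88. ]))
```

The two points agree: squeeze is about 6.5 N at 50.0 mm and 13 N at 48.1 mm, or about 3.3 N/mm. For about 16 N I want 47.0 mm, which is a command of about 0.548.

>>> jog_arm:
  translation:
    - [0, 0, 0.03]
    - [0, 0, 0.03]
    - [0, 0, 0.03]
    - [0, 0, 0.03]
    - [0, 0, 0.03]
    - [0, 0, 0.03]
    - [0, 0, 0.03]
  rot:
    - [-0.15, 0, 0]
    - [-0.15, 0, 0]
    - [-0.15, 0, 0]
    - [-0.15, 0, 0]
    - [-0.15, 0, 0]
    - [-0.15, 0, 0]
    - [-0.15, 0, 0]
  gripper: [0.585, 0.575, 0.565, 0.555, 0.55, 0.548, 0.548]

```text
clock: 30.55
position: [532.9, -46.4, 94.9]
ee_rot: [-0.116, 0.7, -0.695, 0.114]
contact_force: [-1.9, -0.6, -1.8]
gripper_width: 47.5
```

```bash
python3 -c "
from h import *
avg()"
```

```text
30.85 w 47.19 0.13 F [-1.9 -0.4 -0.8] tau [ 0.06  0.76 -0.16] tcp [  0.4 -66.1  94.8] (635, array([78.2, 82.8, 88. ]))
```

Balanced, steady, about 15.5 N squeeze with the jaw still against the lid. Handing in.

```bash
python3 -c "
from h import *
avg(3);job_done();st()"
```

```text
31.0 w 47.31 0.22 F [-2.6  1.4  0.4] tau [ 0.19  0.94 -0.13] tcp [  0.4 -66.2  94.8] (632, array([78.2, 82.9, 88. ]))
the job is handed in; nothing more can be done
the job is handed in; nothing more can be done
```

The lid is shut and the jaw is pressing on it, with the gripper still holding the levers squeezed. I handed the job in at 31 s. One slip early on may count against it.

**The slip:** on my first push at the lid, the shut gripper's linkage rode onto the box, most likely its top. It pressed with about 57 N upward (63 N in all). That is over the 40 N limit if the linkage counts as the gripper's body. I backed off, turned the tool 90° and redid the push.

**What I did:**
1. Folded the lid with the fingers until it met a hard stop at about 15 N. The wrist picture then showed it flush against the box.
2. Pumped the levers with five squeezes that moved the jaw freely. A sixth brought it up to the lid, where it stopped.
3. Re-centred the grip and set the final squeeze.

**Last checks:**
- **Squeeze:** 47.2–47.3 mm over the rolls, inside the 44–50 mm stall range. That is about 15 N, which I worked out from sideways force tests at two openings because it can't be read directly.
- **Jaw:** it has not moved since it stopped, although the levers closed a further 4 mm. I take that as pressing on the lid. In the last picture the pad looks at or very near the lid.
- **Lid:** still detected at its shut position, at about y 95–97 mm in the clamp's frame.
- **Bystanders:** the dropper, lemon and jam are within 4 mm of where they started. The mug was not detected in the last side view, and I did not check the cream pot or spice jar again. The arm's planned path stayed clear of all of them.

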